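# Dock the kitchen canisters behind the guard rail

## Robot

A 6-joint arm with a two-finger parallel gripper is mounted at the origin on the work surface. World frame = base frame: x ahead of the robot, y to its left, z up, the work surface at z = 0. Lengths are in mm, angles in rad, forces in N, time in s.
With the tool pointing down it reaches from about 400 to 925 mm from the base axis. Payload 12.5 kg.
Tool frame: the origin (TCP) lies at the very end of the fingers, on their centre line; the grasp point (between the pads) lies 19 mm behind it; z points along the fingers, y is the line along which they close (so a half turn about z gives the same grasp; the last joint's range is limited). The gripper opens to 95 mm and grips with 3 to 60 N. Pads are 20 mm wide; open, the fingers measure 119 mm over their backs; the gripper's body (75 mm by 180 mm) begins 59 mm behind the grasp point.
Start: joints at [-1.259, 0.491, 1.559, -0, 1.092, -0.106], TCP at [253.618, -571.248, 214.661] pointing down, gripper open.
Joint ranges: [-3.1, 3.1], [-0.84, 2.19], [0.05, 2.79], [-1.13, 4.28], [0.06, 2.93], [-2.69, 2.69]. Speed limits (rad/s): [2.22, 2.22, 2.79, 3.14, 3.14, 3.14].

## Interface

Orientations are given as [roll, pitch, yaw] about the fixed x, y, z axes, in that order (R = Rz(yaw) Ry(pitch) Rx(roll)).
In Python, from cell import env gives the robot as it stands.
- The arm moves only by the shell command python3 steer.py 'ROWS'. ROWS is a JSON object with one list for each field, all of the same length, 1 to 5, a row being the entries at one place: sx, sy, sz (the shift in mm), twist (a turn about the tool's z in rad), finger_gap (the opening from 0.0 (shut) to 1.0 (fully open)); each row is the pose to reach, as a shift and turn from the pose commanded when the command began, along the tool's axes at that moment; what a row does not reach only later rows make up. A row lasts 1/12 s, in which the tool goes at most 41.7 mm and 0.125 rad, less where a joint would pass 70% of its speed; a pose out of reach is approached as far as the arm can. The fingers move at their own pace and stop on an object; the grip force is fixed at half the most. Time passes only in rows, so rows that do not move let the fingers close. It prints the time, the measured TCP pose, the force, the opening and the grip force at its end. Input that does not fit is refused with a message, and nothing moves.
- env.state(): the state, without advancing time (a new reading comes with each control period).
- env.read_camera(name): name is "scene" or "top" or "wrist"; returns (picture, depth): 420x560x3 uint8, red, green, blue; 420x560 float32, mm along the optical axis (not along the pixel's ray), 0 where there is no reading.
- env.camera_info(name): a dict with "vertical_fov" (degrees; the focal length in pixels is half the picture's height over the tangent of half this angle, whatever the lens; pixels are square), "cx", "cy" (the principal point, pixels), "dist_coeffs" ([k1, k2, p1, p2, k3] as OpenCV has them; the pictures are not rectified), "origin" and "attitude" of the camera in the world. Camera axes: x right, y down, z forward; pixel columns grow to the right and rows downward; lengths in mm; the calibration is good to about 2 mm. A picture is of the moment at which its call begins: read the wrist's pose just before it. camera_info takes no time and is no camera call; for the wrist camera it gives the pose at the moment of the call.
- env.job_done(): hands the job in; it is judged then, once.
The state is a dict: "t": time; "joints": joint angles; "qvel": joint speeds; "tau": joint torques, N m; "eef_pos": TCP position; "tcp_rot": TCP orientation; "ft_force": force on the tool from outside, world axes, zero at the start; "moment": the same for the moment, N m; "opening": opening from 0.0 (shut) to 1.0 (fully open); "grip_force": force on a finger pad.
Only numpy, scipy, OpenCV 4.12 (cv2) and the standard library are available. Lean on these libraries where they do the work, as an engineer would, in place of code of your own. Each camera call takes 0.05 s, during which the arm holds its last target. There are 200 camera calls.

## Task

Put the canister dock in order: swing its guard rail up out of the way, slide the round blue canister into the round-backed bay and the square cream tin into the square-backed bay, each upright, square and fully home against the back, and then swing the rail fully down in front of them. Push the canister and the tin along the counter, do not lift or tip them, and leave the other things where they are.

Things in the scene. Friction and masses are not known exactly. Their poses are not given: they have to be found in the camera images.
- dock: Fixed wooden stand, 256 mm wide, two open-fronted bays side by side, walls 40 mm high, floors the bare counter. Origin on the counter midway between the seats; +x runs from the open front to the closed back, +y to its left. Walls begin at x = -39 mm (a docked thing stands out 8 mm), flared 11 mm a side from -39 to -10 mm. Back board 60 mm high, to x = 71 mm; rail posts 70 mm high at y = +/-134 mm.
- round_seat (a point): Point on the counter where the centre of the round canister's underside must be when it is fully home in the round-backed bay (blue disc on its floor, dock y = +65 mm). Bay 101 mm wide. Axes parallel to the dock's.
- square_seat (a point): Point on the counter where the centre of the square tin's underside must be when it is fully home in the square-backed bay (cream square on its floor, dock y = -65 mm). Bay 97 mm wide. Axes parallel to the dock's.
- rail (a joint): Angle of the guard rail, a steel U-shaped bail hinged on the dock's posts along dock y. 0 = fully down, its crossbar level across both bay mouths, blocking them; it grows as the bar is lifted up and over to the back, stop at 2.1 rad. Stiff hinge (0.22 N m, some 3 N at the bar): it stays where it is left. May start slightly raised.
- rail_grip (a point): Middle of the rail's crossbar, on its axis, 85 mm from the hinge line: at rail angle a it is at dock x = -85 cos a mm, height 55 + 85 sin a mm. A red sleeve here, 16 mm dia., 70 mm long along dock y, is the place to take it (it turns with the rail); the rest of the bar is 10 mm dia., 292 mm long.
- rail_hinge (a point): Middle of the rail's hinge line, 55 mm above the dock's origin. Axes parallel to the dock's.
- canister: Round canister, navy blue with a white band and a flat steel lid, 96 mm dia., 80 mm tall, about 0.45 kg, standing upright on the counter. Origin: centre of its underside, z up.
- tin: Square tin, cream with a red band and a flat wooden lid, 92 x 92 mm, 80 mm tall, about 0.45 kg, standing upright on the counter. Origin: centre of its underside, z up, x and y square to its sides.
- salt: Bystander: white salt jar, 38 mm dia., 85 mm tall; to be left alone. Origin: centre of its underside.
- mug: Bystander: blue mug, 80 mm dia., 90 mm tall; to be left alone. Origin: centre of its underside.
- spice: Bystander: amber spice jar with red cap, 44 mm dia., 95 mm tall; to be left alone. Origin: centre of its underside.
- bowl: Bystander: white bowl, 120 mm dia., 50 mm tall; to be left alone. Origin: centre of its underside.
- spoon: Bystander: wooden spoon lying flat, 200 mm long; to be left alone. Origin: on its underside.
- jam: Bystander: glass jam jar with yellow cap, 64 mm dia., 90 mm tall; to be left alone. Origin: centre of its underside.

How it is judged:
By the outcome, as a careful person would: the job done as asked, in the order asked, and still so for the second after the job is handed in, with the robot touching nothing.
It also fails if it takes over 72 s, if anything falls off the work surface, if the arm or the gripper's body presses on something with over 40 N, if the wrist force passes 120 N, or if a joint passes its speed limit or range.

## Working session

There is one attempt and no reset: what is moved stays moved. The work goes in short steps, Python scripts to look and compute and a shell command to move; the robot and the scene stay as the last step left them, time stands still between calls to the robot, and variables do not carry over. Pictures are saved under pics/ and viewed, at most 11 in all, crops included, and the job is handed in when it is done.

```bash
ls; mkdir -p pics
cat > h.py <<'E'
import numpy as np, cv2
from cell import env
from scipy.spatial.transform import Rotation as R
def cam(n):
    i=env.camera_info(n); f=210/np.tan(np.radians(i["vertical_fov"])/2)
    K=np.array([[f,0,i["cx"]],[0,f,i["cy"]],[0,0,1]]); 
    return K,np.array(i["dist_coeffs"],float),np.array(i["origin"],float),i["attitude"]
def rot(a):
    a=np.array(a,float)
    return R.from_euler('xyz',a).as_matrix() if a.size==3 else a.reshape(3,3)
def plane(c,px,z):
    K,d,o,a=c
    u=cv2.undistortPoints(np.array(px,float).reshape(-1,1,2),K,d).reshape(-1,2)
    r=np.c_[u,np.ones(len(u))]@rot(a).T
    return o+r*((z-o[2])/r[:,2])[:,None]
def cloud(c,dep):
    K,d,o,a=c; h,w=dep.shape
    g=np.stack(np.meshgrid(np.arange(w),np.arange(h)),-1).reshape(-1,1,2).astype(float)
    u=cv2.undistortPoints(g,K,d).reshape(-1,2)
    return (o+(np.c_[u,np.ones(len(u))]*dep.reshape(-1,1))@rot(a).T).reshape(h,w,3)
E
python3 - <<'E'
from h import *
for n in("top","scene"):
    p,d=env.read_camera(n); cv2.imwrite(f"pics/{n}0.png",p[:,:,::-1]); np.savez(f"pics/{n}0.npz",p=p,d=d); print(n,env.camera_info(n))
print(env.state())
E
```

```text
cell.py
pics
steer.py
top {'vertical_fov': 45.16557115380143, 'cx': 286.40261809412897, 'cy': 209.85702237443763, 'dist_coeffs': array([-0.00904791,  0.        ,  0.        ,  0.        ,  0.        ]), 'origin': array([ 434.88060275,   -8.50685399, 1353.06901068]), 'attitude': array([-3.07869745e+00, -1.37771580e-03, -1.57363775e+00])}
scene {'vertical_fov': 54.604604834379856, 'cx': 284.63576803790886, 'cy': 205.42195774599534, 'dist_coeffs': array([-0.12284723,  0.        ,  0.        ,  0.        ,  0.        ]), 'origin': array([1575.5179739 ,   44.92380192,  739.32449419]), 'attitude': array([-2.12280775, -0.00457286,  1.60757636])}
{'t': 0.1, 'joints': array([-1.25859248e+00,  4.91475193e-01,  1.55940293e+00,  1.07399312e-05,
        1.09167932e+00, -1.05590022e-01]), 'qvel': array([-0.00037659,  0.0001205 ,  0.00022861,  0.001654  , -0.00068428,
       -0.00073028]), 'tau': array([ 4.09395027e-03, -6.13624835e+01, -2.58604789e+01,  6.94909715e-02,
        4.70859243e-02, -6.43659291e-05]), 'eef_pos': array([ 253.55264296, -571.02142297,  214.13017937]), 'tcp_rot': array([-3.14063424e+00, -1.11155717e-04,  4.17788862e-01]), 'ft_force': array([ 0.77431646, -0.33252027,  0.12603885]), 'moment': array([-0.00037895, -0.06455062, -0.03058644]), 'grip_force': 0.0, 'opening': 1.0031297398033}
```

View pics/top0.png

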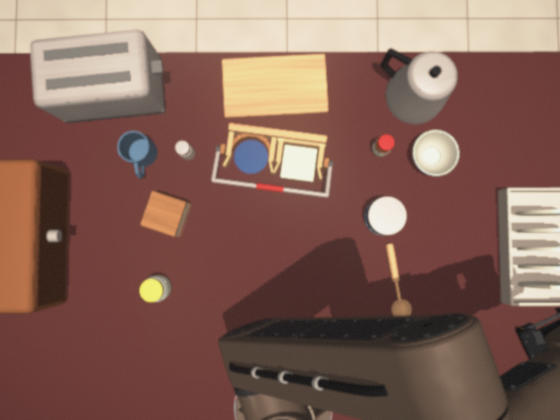

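View pics/scene0.png

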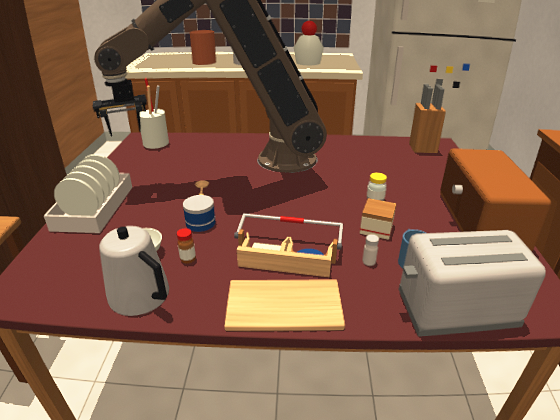

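The top view shows the dock at about (271,155), with the blue disc at (251,155), the cream square at (299,163) and the red sleeve at (270,187). The tin has a wooden lid at (165,213), the canister a steel lid at (386,215), and the spoon is at about (395,280). The two have to cross over to reach their bays.

```bash
cat >> h.py <<'E'
def big(m,box=None):
    m=m.astype(np.uint8)*255
    if box:
        b=np.zeros_like(m); x0,y0,x1,y1=box; b[y0:y1,x0:x1]=m[y0:y1,x0:x1]; m=b
    c=cv2.findContours(m,cv2.RETR_EXTERNAL,cv2.CHAIN_APPROX_NONE)[0]
    return max(c,key=cv2.contourArea).reshape(-1,2).astype(float)
def lids(p,d,c,X=None):
    "rects/circles of 80 mm tops from depth"
    P=cloud(c,d); return P
E
python3 - <<'E'
from h import *
z=np.load("pics/top0.npz");p,d=z["p"],z["d"];c=cam("top");P=cloud(c,d)
hsv=cv2.cvtColor(p,cv2.COLOR_RGB2HSV);H,S,V=cv2.split(hsv)
print("counter z",np.median(P[240:300,200:330,2]), np.median(P[230:240,220:330,2]))
for n,(x0,y0,x1,y1) in dict(tin=(135,185,195,240),can=(360,190,415,245)).items():
    q=P[y0:y1,x0:x1]; m=q[:,:,2]>70; print(n,"top z",np.median(q[m][:,2]),"depth rect",cv2.minAreaRect(q[m][:,:2].astype(np.float32)), cv2.minEnclosingCircle(q[m][:,:2].astype(np.float32)))
for u,v in [(251,155),(299,163),(270,187),(165,205),(165,225),(386,215),(386,200)]: print((u,v),hsv[v,u],P[v,u])
red=((H<8)|(H>172))&(S>180)&(V>150)
r=big(red,(250,180,290,195)); print("sleeve px",r.mean(0),"rect",cv2.minAreaRect(r.astype(np.float32)))
bl=(H>100)&(H<130)&(S>120); b=big(bl,(225,130,275,180)); print("disc",cv2.minEnclosingCircle(plane(c,b,0)[:,:2].astype(np.float32)))
cr=(S<80)&(V>170); b=big(cr,(278,140,322,185)); print("sq",cv2.minAreaRect(plane(c,b,0)[:,:2].astype(np.float32)))
ph=np.array(P[115:200,205:340])
m=(ph[:,:,2]>50)
s=ph[m]; 
bk=s[(s[:,2]<64)&(s[:,0]>np.median(s[:,0]))]
print("board", len(bk), cv2.minAreaRect(bk[:,:2].astype(np.float32)))
for n,bx in dict(salt=(170,135,195,162),mug=(112,125,158,180),spice=(368,130,398,160),bowl=(408,128,462,178),jam=(135,272,175,305),spoon=(380,240,415,322)).items():
    q=P[bx[1]:bx[3],bx[0]:bx[2]]; m=q[:,:,2]>(5 if n=="spoon" else 25); t=q[m]; print(n,t.min(0).round(),t.max(0).round())
cv2.imwrite("pics/crop.png",cv2.resize(p[115:245,130:420,::-1],None,fx=2.7,fy=2.7,interpolation=cv2.INTER_CUBIC))
E
```

```text
counter z 1.1668122935726615 1.254644713129096
tin top z 81.07684578225656 depth rect ((465.42779541015625, 173.12796020507812), (363.82196044921875, 91.72846984863281), 71.43948364257812) ((466.7297668457031, 173.14797973632812), 184.42579650878906)
can top z 81.19785546821072 depth rect ((493.70916748046875, -158.00625610351562), (93.96068572998047, 307.2699890136719), 4.476602077484131) ((475.58331298828125, -159.243408203125), 156.13534545898438)
(251, 155) [110 102 163] [668.4066179   84.46132962   3.22368668]
(299, 163) [ 32  16 243] [645.87967014 -44.84017794   5.97159088]
(270, 187) [  1 172 227] [573.25290128  30.9209244   79.40639807]
(165, 205) [ 13 143 212] [528.2627542  296.62459626  79.15879053]
(165, 225) [ 12 144 205] [477.59834948 295.59782918  80.86514448]
(386, 215) [ 20  16 242] [ 501.39932941 -262.28996341   78.8565884 ]
(386, 200) [ 17  21 242] [ 539.42523182 -262.81490062   79.1364195 ]Traceback (most recent call last):
  File "<stdin>", line 9, in <module>
  File "h.py", line 26, in big
    return max(c,key=cv2.contourArea).reshape(-1,2).astype(float)
           ~~~^^^^^^^^^^^^^^^^^^^^^^^
ValueError: max() iterable argument is empty
```

```bash
cat > meas.py <<'E'
from h import *
def run(p,d,tinbox,canbox):
    c=cam("top");P=cloud(c,d);hsv=cv2.cvtColor(p,cv2.COLOR_RGB2HSV);H,S,V=[x.astype(int) for x in cv2.split(hsv)]
    if tinbox:
        b=big((H<20)&(H>6)&(S>110)&(V>150)&(P[:,:,2]>65),tinbox); print("tin",[np.round(v,2) for v in cv2.minAreaRect(plane(c,b,80)[:,:2].astype(np.float32))])
    if canbox:
        b=big((S<60)&(V>190)&(P[:,:,2]>65),canbox);q=plane(c,b,80)[:,:2].astype(np.float32); e=cv2.fitEllipse(q); print("can",np.round(e[0],1),np.round(e[1],1))
    return c,P,H,S,V
E
python3 - <<'E'
from meas import *
z=np.load("pics/top0.npz");p,d=z["p"],z["d"]
c,P,H,S,V=run(p,d,(130,180,200,245),(355,185,415,245))
red=((H<8)|(H>172))&(S>140)&(V>150)
r=big(red,(245,175,295,197)); rr=cv2.minAreaRect(r.astype(np.float32)); print("sleeve px",rr)
for zz in(75,80,85): print(zz,[np.round(v,2) for v in cv2.minAreaRect(plane(c,r,zz)[:,:2].astype(np.float32))])
b=big((H>100)&(H<130)&(S>85)&(V>80),(232,135,272,176)); print("disc",cv2.minEnclosingCircle(plane(c,b,0)[:,:2].astype(np.float32)))
b=big((S<60)&(V>200),(278,140,320,183)); print("sq",cv2.minAreaRect(plane(c,b,0)[:,:2].astype(np.float32)))
b=big((H>10)&(H<25)&(S>60)&(V>160),(226,120,332,150));q=plane(c,b,60); print("board",cv2.minAreaRect(q[:,:2].astype(np.float32)))
w=(S<60)&(V>150);w[:,:205]=0;w[:,340:]=0;w[:174]=0;w[200:]=0
w|=red&(np.arange(420)[:,None]>174)&(np.arange(420)[:,None]<197)
b=big(w);print("bar px",cv2.minAreaRect(b.astype(np.float32)), [np.round(v,2) for v in cv2.minAreaRect(plane(c,b,80)[:,:2].astype(np.float32))])
print("sleeve z",np.median(P[:,:,2][red&w]))
for n,bx in dict(salt=(174,140,192,158),mug=(116,130,154,175),spice=(372,133,394,156),bowl=(412,130,460,176),jam=(138,276,172,303),spoon=(384,244,412,320)).items():
    q=P[bx[1]:bx[3],bx[0]:bx[2]]; m=q[:,:,2]>(8 if n=="spoon" else 25); t=q[m]; print(n,np.percentile(t,2,0).round(),np.percentile(t,98,0).round())
cv2.imwrite("pics/crop.png",cv2.resize(p[115:245,130:420,::-1],None,fx=2.7,fy=2.7,interpolation=cv2.INTER_CUBIC))
E
```

```text
tin [array([508.16, 301.44]), array([92.8 , 90.85]), np.float64(71.53)]
can [ 501.2 -264.8] [92.3 93. ]
sleeve px ((269.3099670410156, 187.3300018310547), (26.162952423095703, 6.505383014678955), 8.130102157592773)
75 [array([572.9,  32.8]), array([66.54, 16.62]), np.float64(81.68)]
80 [array([572.36,  32.64]), array([66.28, 16.56]), np.float64(81.68)]
85 [array([571.82,  32.48]), array([66.02, 16.49]), np.float64(81.68)]
disc ((665.2492065429688, 86.07842254638672), 43.12921905517578)
sq ((647.9802856445312, -43.112274169921875), (89.12796020507812, 89.54743957519531), 82.56271362304688)
board ((708.1173706054688, 14.483039855957031), (261.4566955566406, 68.13509368896484), 89.8370590209961)
bar px ((307.0, 185.0), (22.0, 46.0), 90.0) [array([578.07, -62.96]), array([116.75,  56.05]), np.float64(89.85)]
sleeve z 78.11383851393384
salt [657. 237.  35.] [690. 269.  91.]
mug [611. 338.  27.] [715. 415.  96.]
spice [ 664. -279.   29.] [ 703. -241.  101.]
bowl [ 609. -456.   25.] [ 722. -343.   57.]
jam [291. 295.  31.] [347. 351.  97.]
spoon [ 246. -333.    9.] [ 426. -161.  636.]
```

View pics/crop.png

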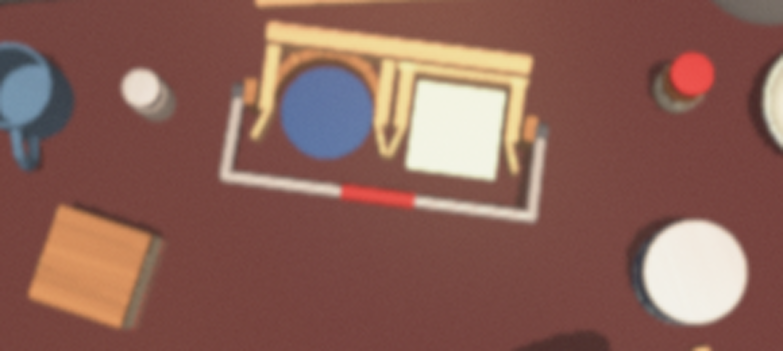

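The crop shows the dock with a yaw of about -7.5°, the rail slightly raised and both bays empty. I'll work in the dock frame: origin about (656.6, 21.5), yaw -0.132.

```bash
cat >> h.py <<'E'
O=np.array([656.6,21.5]);D=-0.132
A=np.array([[np.cos(D),-np.sin(D)],[np.sin(D),np.cos(D)]])   # columns xd, yd
def dock(w): return (np.atleast_2d(w)[:,:2]-O)@A
def tell(x,y,z,yaw):
    "shift in tool axes to dock x,y, height z, yaw relative to dock"
    s=env.state();T=R.from_euler('xyz',s["tcp_rot"]).as_matrix();p=s["eef_pos"]
    w=np.r_[O+A@[x,y],z]; rel=(s["tcp_rot"][2]-D+np.pi)%(2*np.pi)-np.pi
    print("t",round(s["t"],2),"dock",dock(p)[0].round(1),"z",p[2].round(1),"relyaw",rel.round(3),"F",s["ft_force"].round(1),"op",round(s["opening"],2),"grip",round(s["grip_force"],1))
    print("  to go",(T.T@(w-p)).round(1),"turn",round(rel-yaw,3))
E
python3 steer.py '{"sx": [33, 66, 99, 132, 165], "sy": [-26, -52, -78, -104, -130], "sz": [0, 0, 0, 0, 0], "twist": [-0.12, -0.24, -0.36, -0.48, -0.6], "finger_gap": [1.0, 1.0, 0.8, 0.6, 0.5]}'
python3 -c "
from h import *
tell(-84,0,160,np.pi/2)"
```

```text
t: 0.52
eef_pos: [351.2, -385.1, 214.4]
tcp_rot: [-3.141, -0.0, 1.023]
ft_force: [2.0, -0.4, 0.5]
opening: 0.849
grip_force: 0.0
t 0.52 dock [-249.2 -443.3] z 214.4 relyaw 1.155 F [ 2.  -0.4  0.5] op 0.85 grip 0.0
  to go [472.3 -27.8  54.5] turn -0.416
```

```bash
python3 steer.py '{"sx": [40, 80, 120, 160, 200], "sy": [-2, -4, -7, -9, -12], "sz": [0, 0, 0, 0, 0], "twist": [-0.1, -0.2, -0.3, -0.41, -0.416], "finger_gap": [0.45, 0.45, 0.45, 0.45, 0.45]}' >/dev/null
python3 -c "
from h import *
tell(-84,0,160,np.pi/2)"
```

```text
t 0.93 dock [-178.3 -255.9] z 214.6 relyaw 1.572 F [ 0.3 -0.3  0. ] op 0.5 grip 0.0
  to go [255.7  94.7  54.6] turn 0.002
```

```bash
python3 steer.py '{"sx": [38, 76, 114, 152, 190], "sy": [14, 28, 42, 56, 70], "sz": [0, 0, 0, 0, 10], "twist": [0, 0, 0, 0, 0], "finger_gap": [0.45, 0.45, 0.45, 0.45, 0.45]}' >/dev/null
python3 steer.py '{"sx": [33, 66, 66, 66], "sy": [12, 25, 25, 25], "sz": [10, 25, 45, 45], "twist": [0, 0, 0, 0], "finger_gap": [0.45, 0.45, 0.45, 0.45]}' >/dev/null
python3 -c "
from h import *
tell(-84,0,51,np.pi/2)
p,d=env.read_camera('wrist'); c=cam('wrist')
cv2.imwrite('pics/w1.png',p[:,:,::-1])
hs=cv2.cvtColor(p,cv2.COLOR_RGB2HSV);H,S,V=[x.astype(int) for x in cv2.split(hs)]
b=big(((H<8)|(H>172))&(S>130)&(V>120)); r=cv2.minAreaRect(b.astype(np.float32)); print('px',r)
P=cloud(c,d); m=np.zeros(d.shape,np.uint8); cv2.fillPoly(m,[b.astype(int)],1); q=P[m>0]; q=q[q[:,2]>20]; zt=np.percentile(q[:,2],90); print('ztop',zt, 'dock', dock(plane(c,[r[0]],zt-8)))
"
```

```text
t 1.68 dock [-83.7  -0.7] z 156.1 relyaw 1.569 F [-1.4 -0.6  0. ] op 0.45 grip 0.0
  to go [  0.8   0.3 105.1] turn -0.002
px ((323.0, 50.0), (100.0, 406.0), 90.0)
ztop 327.38397545644017 dock [[-81.04879505  75.82933601]]
```

View pics/w1.png

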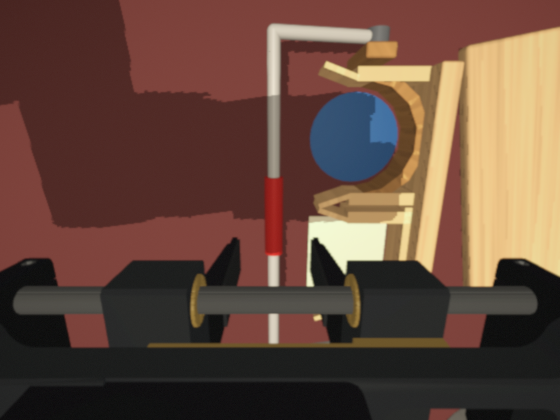

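The wrist view shows the sleeve at (274,216), the bar running straight up the image at u≈274, and the blue disc at (354,136). I'll refine the sleeve position from this.

```bash
python3 -c "
from h import *
p,d=env.read_camera('wrist'); c=cam('wrist')
hs=cv2.cvtColor(p,cv2.COLOR_RGB2HSV);H,S,V=[x.astype(int) for x in cv2.split(hs)]
b=big(((H<4)|(H>176))&(S>200)&(V>90),(255,165,292,262)); r=cv2.minAreaRect(b.astype(np.float32)); print('px',r)
P=cloud(c,d); q=P[190:245,271:277].reshape(-1,3); zt=np.median(q[:,2]); print('ztop',zt,'dock',dock(plane(c,[r[0]],zt-6)),dock(plane(c,[[274,60],[274,170],[274,240]],zt-3)))
b=big((H>100)&(H<130)&(S>85)&(V>60),(300,85,405,190)); q=plane(c,b,0); print('disc',dock(np.array(cv2.minEnclosingCircle(q[:,:2].astype(np.float32))[0])), 'counter z',np.median(P[150:220,180:230,2]))
"
```

```text
px ((273.0, 213.5), (75.0, 16.0), 90.0)
ztop 79.35435863226253 dock [[-84.32894644  -0.52258997]] [[-82.67198991 122.94381024]
 [-83.18870061  38.53155154]
 [-83.57419645 -24.48420776]]
disc [[ 0.16430575 63.15721135]] counter z 0.6611323979970223
```

```bash
python3 steer.py '{"sx": [0, 0, 0, 0, 0], "sy": [0, 0, 0, 0, 0], "sz": [35, 70, 95, 104, 104], "twist": [0, 0, 0, 0, 0], "finger_gap": [0.45, 0.45, 0.45, 0.45, 0.45]}' >/dev/null
python3 steer.py '{"sx": [0, 0, 0, 0, 0], "sy": [0, 0, 0, 0, 0], "sz": [0, 0, 0, 0, 0], "twist": [0, 0, 0, 0, 0], "finger_gap": [0.0, 0.0, 0.0, 0.0, 0.0]}'
python3 -c "
from h import *
tell(-83.5,0,52,np.pi/2)
a=0.19
for b in np.arange(.3,2.11,.1): print(b.round(2), (85*(np.cos(a)-np.cos(b))).round(), (-85*(np.sin(b)-np.sin(a))).round())
"
```

```text
t: 2.62
eef_pos: [571.4, 30.5, 55.9]
tcp_rot: [-3.134, 0.001, 1.434]
ft_force: [-11.5, 0.0, 1.3]
opening: 0.161
grip_force: 30.1
t 2.62 dock [-85.7  -2.3] z 55.9 relyaw 1.566 F [-11.5   0.    1.3] op 0.16 grip 30.1
  to go [2.3 2.2 3.9] turn -0.005
0.3 2.0 -9.0
0.4 5.0 -17.0
0.5 9.0 -25.0
0.6 13.0 -32.0
0.7 18.0 -39.0
0.8 24.0 -45.0
0.9 31.0 -51.0
1.0 38.0 -55.0
1.1 45.0 -60.0
1.2 53.0 -63.0
1.3 61.0 -66.0
1.4 69.0 -68.0
1.5 77.0 -69.0
1.6 86.0 -69.0
1.7 94.0 -68.0
1.8 103.0 -67.0
1.9 111.0 -64.0
2.0 119.0 -61.0
2.1 126.0 -57.0
```

```bash
python3 steer.py '{"sx": [0, 0, 0, 0, 0], "sy": [2, 5, 9, 13, 18], "sz": [-9, -17, -25, -32, -39], "twist": [0, 0, 0, 0, 0], "finger_gap": [0, 0, 0, 0, 0]}'
python3 steer.py '{"sx": [0, 0, 0, 0, 0], "sy": [6, 13, 20, 27, 35], "sz": [-6, -12, -16, -21, -24], "twist": [0, 0, 0, 0, 0], "finger_gap": [0, 0, 0, 0, 0]}'
python3 -c "
from h import *
tell(-85*np.cos(1.2),0,36+85*np.sin(1.2),np.pi/2)"
```

```text
t: 3.03
eef_pos: [586.2, 28.5, 94.3]
tcp_rot: [-3.126, 0.001, 1.434]
ft_force: [-27.5, 2.9, 10.6]
opening: 0.157
grip_force: 30.0
t: 3.45
eef_pos: [624.1, 23.3, 122.0]
tcp_rot: [-3.136, 0.001, 1.435]
ft_force: [-17.2, -0.6, 26.3]
opening: 0.162
grip_force: 30.0
t 3.45 dock [-32.5  -2.5] z 122.0 relyaw 1.567 F [-17.2  -0.6  26.3] op 0.16 grip 30.0
  to go [2.5 1.7 6.8] turn -0.004
```

```bash
python3 steer.py '{"sx": [0, 0], "sy": [0, 0], "sz": [0, 0], "twist": [0, 0], "finger_gap": [0, 0]}'
python3 -c "
from h import *
p,d=env.read_camera('scene'); c=cam('scene')
hs=cv2.cvtColor(p,cv2.COLOR_RGB2HSV);H,S,V=[x.astype(int) for x in cv2.split(hs)]
cv2.imwrite('pics/s1.png',cv2.resize(p[150:290,180:400,::-1],None,fx=3,fy=3,interpolation=cv2.INTER_CUBIC))
"
```

```text
t: 3.62
eef_pos: [626.9, 23.0, 122.7]
tcp_rot: [3.14, 0.0, 1.434]
ft_force: [-13.8, -0.5, 31.7]
opening: 0.159
grip_force: 30.0
```

View pics/s1.png

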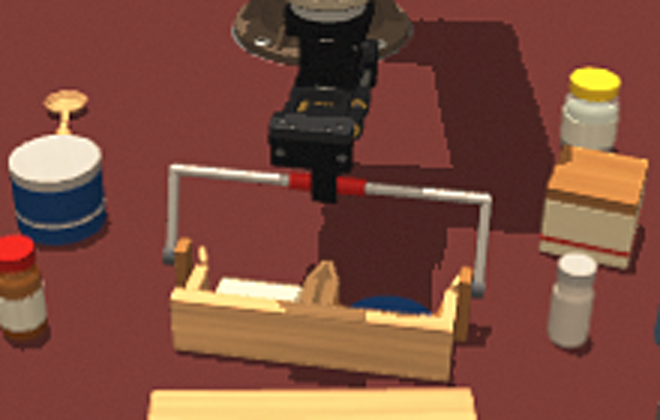

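The rail is gripped at about 1.2 rad. My path is about 4 mm low, so I'll raise it and continue.

```bash
python3 steer.py '{"sx": [0, 0, 0, 0, 0], "sy": [3, 9, 16, 24, 33], "sz": [-5, -7, -9, -10, -10], "twist": [0, 0, 0, 0, 0], "finger_gap": [0, 0, 0, 0, 0]}'
python3 steer.py '{"sx": [0, 0, 0, 0, 0], "sy": [8, 17, 25, 31, 31], "sz": [1, 2, 5, 7, 7], "twist": [0, 0, 0, 0, 0], "finger_gap": [0, 0, 0, 0, 0]}'
python3 -c "
from h import *
tell(-85*np.cos(2.0),0,36+85*np.sin(2.0),np.pi/2)"
```

```text
t: 4.08
eef_pos: [659.0, 18.3, 129.6]
tcp_rot: [-3.139, 0.001, 1.434]
ft_force: [-7.5, -1.5, 5.8]
opening: 0.161
grip_force: 30.0
t: 4.5
eef_pos: [691.2, 13.6, 122.0]
tcp_rot: [3.141, 0.001, 1.434]
ft_force: [-0.1, -3.6, 0.8]
opening: 0.16
grip_force: 30.0
t 4.5 dock [35.4 -3.3] z 122.0 relyaw 1.566 F [-0.1 -3.6  0.8] op 0.16 grip 30.0
  to go [ 3.3 -0.   8.8] turn -0.005
```

```bash
python3 steer.py '{"sx": [0, 0, 0, 0, 0], "sy": [0, 0, 0, 0, 0], "sz": [0, 0, -20, -45, -45], "twist": [0, 0, 0, 0, 0], "finger_gap": [0.45, 0.45, 0.45, 0.45, 0.45]}'
python3 steer.py '{"sx": [-37, -74, -111, -148, -185], "sy": [-15, -30, -45, -60, -75], "sz": [0, 0, 0, 0, 0], "twist": [0, 0, 0, 0, 0], "finger_gap": [0.6, 0.6, 0.6, 0.6, 0.6]}' >/dev/null
python3 steer.py '{"sx": [-37, -74, -111, -148, -187], "sy": [-15, -30, -45, -60, -76], "sz": [0, 0, 0, 0, 0], "twist": [0, 0, 0, 0, 0], "finger_gap": [0.6, 0.6, 0.6, 0.6, 0.6]}' >/dev/null
python3 steer.py '{"sx": [0], "sy": [0], "sz": [0], "twist": [0], "finger_gap": [0.6]}'
python3 - <<'E'
from meas import *
tell(-116,-375,25,np.pi/2)
p,d=env.read_camera("top"); cv2.imwrite("pics/top1.png",p[:,:,::-1])
c,P,H,S,V=run(p,d,(130,180,200,245),None)
red=((H<8)|(H>172))&(S>140)&(V>150); r=big(red,(240,110,300,190)); print(dock(plane(c,[cv2.minAreaRect(r.astype(np.float32))[0]],135)))
E
```

```text
t: 4.92
eef_pos: [692.3, 14.3, 171.6]
tcp_rot: [3.135, -0.001, 1.434]
ft_force: [1.1, -0.7, 0.7]
opening: 0.429
grip_force: 0.0
t: 5.83
eef_pos: [487.6, -338.5, 166.8]
tcp_rot: [3.141, 0.002, 1.429]
ft_force: [-0.1, 0.3, 0.4]
opening: 0.602
grip_force: 0.0
t 5.83 dock [-120.2 -379.1] z 166.8 relyaw 1.561 F [-0.1  0.3  0.4] op 0.6 grip 0.0
  to go [  4.4   4.  141.8] turn -0.01
tin [array([508.04, 301.3 ]), array([93.15, 90.85]), np.float64(71.44)]
[[35.43952414 -0.3462939 ]]
```

```bash
python3 steer.py '{"sx": [4, 4, 4, 4, 4], "sy": [4, 4, 4, 4, 4], "sz": [40, 80, 115, 140, 142], "twist": [-0.01, -0.01, -0.01, -0.01, -0.01], "finger_gap": [0.6, 0.6, 0.6, 0.6, 0.6]}'
python3 steer.py '{"sx": [8, 18, 26, 34, 42], "sy": [0, 0, 0, 0, 0], "sz": [0, 0, 0, 0, 0], "twist": [0, 0, 0, 0, 0], "finger_gap": [0.6, 0.6, 0.6, 0.6, 0.6]}'
python3 -c "
from h import *
tell(-116.4,16.4,25,np.pi/2)"
```

```text
t: 6.3
eef_pos: [493.9, -327.5, 20.5]
tcp_rot: [-3.136, -0.004, 1.445]
ft_force: [0.7, 0.7, -0.1]
opening: 0.601
grip_force: 0.0
t: 6.72
eef_pos: [501.2, -287.7, 26.1]
tcp_rot: [3.139, 0.002, 1.444]
ft_force: [-0.3, -4.6, 0.9]
opening: 0.602
grip_force: 2.0
t 6.72 dock [-113.4 -327. ] z 26.1 relyaw 1.576 F [-0.3 -4.6  0.9] op 0.6 grip 2.0
  to go [343.4  -1.2   0.6] turn 0.005
```

```bash
python3 steer.py '{"sx": [14, 28, 42, 56, 70], "sy": [0, 0, -1, -1, -1], "sz": [0, 0, 0, 0, 0], "twist": [0, 0, 0, 0, 0], "finger_gap": [0.6, 0.6, 0.6, 0.6, 0.6]}' >/dev/null
python3 steer.py '{"sx": [14, 28, 42, 56, 70], "sy": [0, 0, 0, 0, 0], "sz": [0, 0, 0, 0, 0], "twist": [0, 0, 0, 0, 0], "finger_gap": [0.6, 0.6, 0.6, 0.6, 0.6]}'
python3 steer.py '{"sx": [14, 28, 42, 56, 70], "sy": [0, 0, 0, 0, 0], "sz": [0, 0, 0, 0, 0], "twist": [0, 0, 0, 0, 0], "finger_gap": [0.6, 0.6, 0.6, 0.6, 0.6]}'
python3 -c "
from h import *
tell(-116.4,16.4,25,np.pi/2)"
```

```text
t: 7.55
eef_pos: [518.0, -148.9, 25.9]
tcp_rot: [3.138, 0.001, 1.444]
ft_force: [-0.7, -5.9, 4.2]
opening: 0.602
grip_force: 3.3
t: 7.97
eef_pos: [526.8, -79.3, 25.9]
tcp_rot: [3.139, 0.001, 1.444]
ft_force: [0.2, -6.7, 5.4]
opening: 0.601
grip_force: 3.4
t 7.97 dock [-115.4 -117. ] z 25.9 relyaw 1.576 F [ 0.2 -6.7  5.4] op 0.6 grip 3.4
  to go [133.4  -0.3   0.8] turn 0.005
```

```bash
python3 steer.py '{"sx": [14, 28, 42, 56, 70], "sy": [0, 0, 0, 0, 0], "sz": [0, 0, 0, 0, 0], "twist": [0, 0, 0, 0, 0], "finger_gap": [0.6, 0.6, 0.6, 0.6, 0.6]}' >/dev/null
python3 steer.py '{"sx": [13, 26, 38, 48, 56], "sy": [0, 0, 0, 0, 0], "sz": [0, 0, 0, 0, 0], "twist": [0, 0, 0, 0, 0], "finger_gap": [0.6, 0.6, 0.6, 0.6, 0.6]}'
python3 steer.py '{"sx": [4, 7, 7, 7], "sy": [0, 0, 0, 0], "sz": [0, 0, 0, 0], "twist": [0, 0, 0, 0], "finger_gap": [0.6, 0.6, 0.6, 0.6]}' >/dev/null
python3 steer.py '{"sx": [-25, -50, -85, -85, -85], "sy": [0, 0, 0, 0, -30], "sz": [0, 0, -30, -80, -100], "twist": [0, 0, 0, 0, 0], "finger_gap": [0.6, 0.6, 0.6, 0.6, 0.6]}'
python3 - <<'E'
from meas import *
tell(-230,65,125,0)
p,d=env.read_camera("top"); np.savez("pics/top2.npz",p=p,d=d);cv2.imwrite("pics/top2.png",p[:,:,::-1])
c,P,H,S,V=run(p,d,(130,180,200,245),(205,185,290,250))
E
```

```text
t: 8.8
eef_pos: [542.3, 46.0, 25.9]
tcp_rot: [3.139, 0.0, 1.444]
ft_force: [-0.0, -6.7, 6.5]
opening: 0.6
grip_force: 3.8
t: 9.55
eef_pos: [506.6, -30.5, 125.6]
tcp_rot: [3.137, 0.0, 1.441]
ft_force: [-0.8, 0.4, 0.9]
opening: 0.596
grip_force: 0.0
t 9.55 dock [-141.9  -71.3] z 125.6 relyaw 1.573 F [-0.8  0.4  0.9] op 0.6 grip 0.0
  to go [136.5 -87.8   0.3] turn 1.573
tin [array([507.67, 301.42]), array([93.15, 91.63]), np.float64(71.44)]
can [545.8 104.7] [79.9 89.8]
```

View pics/top2.png

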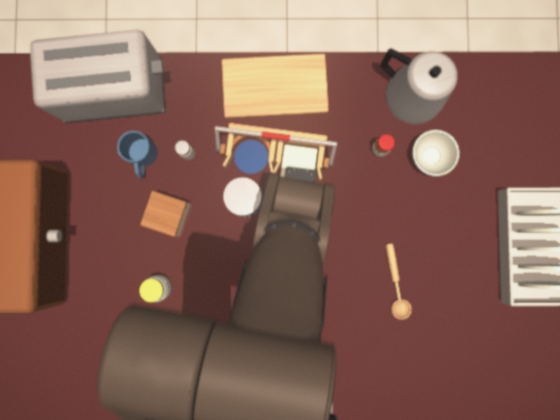

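The canister stands in front of the round bay at px (242,196), the rail is up, and the bystanders haven't moved. Next I'll turn the tool and get behind the canister.

```bash
python3 steer.py '{"sx": [27, 54, 81, 108, 136], "sy": [-18, -36, -54, -70, -88], "sz": [0, 0, 0, 0, 0], "twist": [0.12, 0.24, 0.36, 0.48, 0.6], "finger_gap": [0.5, 0.5, 0.5, 0.5, 0.5]}' >/dev/null
python3 steer.py '{"sx": [0, 0, 0, 0, 0], "sy": [0, 0, 0, 0, 0], "sz": [0, 0, 0, 0, 0], "twist": [0.12, 0.24, 0.36, 0.48, 0.6], "finger_gap": [0.5, 0.5, 0.5, 0.5, 0.5]}' >/dev/null
python3 steer.py '{"sx": [0, 0, 0, 0, 0], "sy": [0, 0, 0, 0, 0], "sz": [0, 0, 0, 0, 0], "twist": [0.12, 0.24, 0.36, 0.373, 0.373], "finger_gap": [0.5, 0.5, 0.5, 0.5, 0.5]}' >/dev/null
python3 - <<'E'
from meas import *
tell(-230,65,25,0)
print(env.state()["joints"].round(2))
p,d=env.read_camera("top")
c,P,H,S,V=run(p,d,None,(205,170,290,250))
E
```

```text
t 10.85 dock [-233.5   65. ] z 123.5 relyaw 0.01 F [-0.3 -0.2 -0.1] op 0.5 grip 0.0
  to go [ 3.5  0.  98.5] turn 0.01
[0.12 0.38 2.08 0.   0.68 1.81]
can [556.8 101.2] [79.2 97.3]
```

```bash
python3 steer.py '{"sx": [3, 3, 3, 3], "sy": [0, 0, 0, 0], "sz": [40, 80, 98, 98], "twist": [0.01, 0.01, 0.01, 0.01], "finger_gap": [0.5, 0.5, 0.5, 0.5]}' 
python3 steer.py '{"sx": [12, 25, 38, 50, 60], "sy": [0, 0, 0, 0, 0], "sz": [0, 0, 0, 0, 0], "twist": [0, 0, 0, 0, 0], "finger_gap": [0.5, 0.5, 0.5, 0.5, 0.5]}' 
python3 steer.py '{"sx": [10, 20, 30, 40, 50], "sy": [0, 0, 0, 0, 0], "sz": [0, 0, 0, 0, 0], "twist": [0, 0, 0, 0, 0], "finger_gap": [0.5, 0.5, 0.5, 0.5, 0.5]}'
python3 -c "
from h import *
tell(-51.7,65,25,0)"
```

```text
t: 11.23
eef_pos: [435.2, 115.9, 22.4]
tcp_rot: [3.14, 0.006, -0.132]
ft_force: [-0.6, 0.1, 0.1]
opening: 0.502
grip_force: 0.0
t: 11.65
eef_pos: [497.6, 108.0, 26.9]
tcp_rot: [-3.141, -0.002, -0.133]
ft_force: [-11.0, 4.8, 3.9]
opening: 0.497
grip_force: 7.0
t: 12.07
eef_pos: [544.8, 101.4, 26.4]
tcp_rot: [3.141, 0.003, -0.133]
ft_force: [-7.6, 0.8, 6.9]
opening: 0.502
grip_force: 4.8
t 12.07 dock [-121.3   64.5] z 26.4 relyaw -0.001 F [-7.6  0.8  6.9] op 0.5 grip 4.8
  to go [69.6 -0.6  1.2] turn -0.001
```

```bash
python3 steer.py '{"sx": [9, 18, 27, 36, 44], "sy": [0, 0, 0, -1, -1], "sz": [0, 0, 0, 0, 0], "twist": [0, 0, 0, 0, 0], "finger_gap": [0.5, 0.5, 0.5, 0.5, 0.5]}'
python3 steer.py '{"sx": [6, 11, 16, 20, 23], "sy": [0, 0, 0, 0, 0], "sz": [0, 0, 0, 0, 0], "twist": [0, 0, 0, 0, 0], "finger_gap": [0.5, 0.5, 0.5, 0.5, 0.5]}'
python3 steer.py '{"sx": [2, 4, 4], "sy": [0, 0, 0], "sz": [0, 0, 0], "twist": [0, 0, 0], "finger_gap": [0.5, 0.5, 0.5]}'
python3 -c "
from h import *
tell(-51.7,65,25,0)"
```

```text
t: 12.48
eef_pos: [588.9, 96.5, 26.4]
tcp_rot: [3.141, 0.002, -0.133]
ft_force: [-7.1, 1.8, 5.9]
opening: 0.499
grip_force: 4.5
t: 12.9
eef_pos: [611.5, 93.4, 26.5]
tcp_rot: [3.141, 0.002, -0.133]
ft_force: [-17.4, 1.0, 9.7]
opening: 0.498
grip_force: 9.5
t: 13.15
eef_pos: [611.4, 93.3, 26.4]
tcp_rot: [3.14, 0.011, -0.133]
ft_force: [-26.5, 3.3, 18.1]
opening: 0.504
grip_force: 13.1
t 13.15 dock [-54.3  65.2] z 26.4 relyaw -0.001 F [-26.5   3.3  18.1] op 0.5 grip 13.1
  to go [2.6 0.2 1.4] turn -0.001
```

The canister stopped hard against the back at 26 N, centred. I'll retreat and check it, then go to the far side of the tin.

```bash
python3 steer.py '{"sx": [-15, -45, -80, -100, -100], "sy": [0, 0, 0, 0, 0], "sz": [0, 0, 0, -40, -80], "twist": [0, 0, 0, 0, 0], "finger_gap": [0.5, 0.5, 0.5, 0.5, 0.5]}' >/dev/null
python3 steer.py '{"sx": [0, 0, 0, 0, 0], "sy": [0, -20, -55, -90, -125], "sz": [-30, -30, -30, -30, -30], "twist": [-0.12, -0.24, -0.36, -0.48, -0.6], "finger_gap": [0.5, 0.5, 0.5, 0.5, 0.5]}' >/dev/null
python3 - <<'E'
from meas import *
tell(-168,341.4,140,1.379)
p,d=env.read_camera("top"); 
c,P,H,S,V=run(p,d,(130,170,200,245),(225,130,280,185))
b=big((S<60)&(V>190)&(P[:,:,2]>65),(225,130,280,185));q=plane(c,b,80);print("can dock ell",dock(np.array(cv2.fitEllipse(q[:,:2].astype(np.float32))[0])),dock(q).min(0),dock(q).max(0))
cv2.imwrite("pics/top3.png",p[:,:,::-1])
E
```

```text
t 13.98 dock [-148.9  191.9] z 135.9 relyaw 0.604 F [ 0.5 -0.  -0.1] op 0.5 grip 0.0
  to go [  69.1 -133.9   -4.1] turn -0.775Traceback (most recent call last):
  File "<stdin>", line 4, in <module>
  File "meas.py", line 5, in run
    b=big((H<20)&(H>6)&(S>110)&(V>150)&(P[:,:,2]>65),tinbox); print("tin",[np.round(v,2) for v in cv2.minAreaRect(plane(c,b,80)[:,:2].astype(np.float32))])
  File "h.py", line 26, in big
    return max(c,key=cv2.contourArea).reshape(-1,2).astype(float)
           ~~~^^^^^^^^^^^^^^^^^^^^^^^
ValueError: max() iterable argument is empty
```

```bash
python3 steer.py '{"sx": [15, 30, 45, 60, 69], "sy": [-30, -60, -90, -118, -134], "sz": [0, 0, 0, 0, 0], "twist": [-0.12, -0.24, -0.36, -0.48, -0.6], "finger_gap": [0.5, 0.5, 0.5, 0.5, 0.5]}' >/dev/null
python3 steer.py '{"sx": [0, 0, 0], "sy": [0, 0, 0], "sz": [0, 0, 0], "twist": [-0.12, -0.175, -0.175], "finger_gap": [0.5, 0.5, 0.5]}' >/dev/null
python3 - <<'E'
from meas import *
tell(-168,341.4,25,1.379)
p,d=env.read_camera("top");  cv2.imwrite("pics/top3.png",p[:,:,::-1])
c,P,H,S,V=run(p,d,None,(225,130,280,185))
b=big((S<60)&(V>190)&(P[:,:,2]>65),(225,130,280,185));q=plane(c,b,80);print("can dock ell",dock(np.array(cv2.fitEllipse(q[:,:2].astype(np.float32))[0])),dock(q).min(0),dock(q).max(0))
E
```

```text
t 14.7 dock [-167.5  340.6] z 135.0 relyaw 1.377 F [-0.4 -0.9  0.1] op 0.5 grip 0.0
  to go [  0.7  -0.7 110. ] turn -0.002
can [670.2  90.8] [ 90.7 115. ]
can dock ell [[ 4.32882153 70.4550448 ]] [-47.22476737  18.80124301] [ 51.94224207 131.36982356]
```

View pics/top3.png

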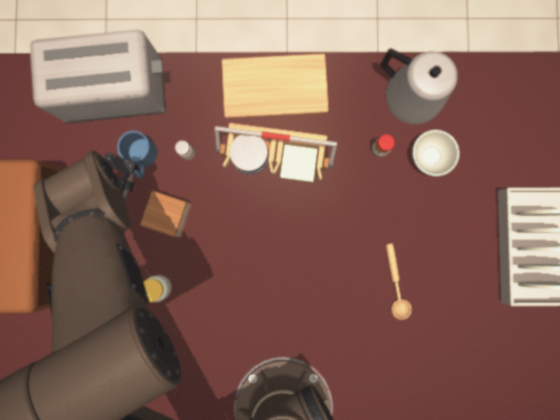

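The canister is home: its lid is at px (250,152) and its front edge at dock x ≈ -47 against -48 nominal. The tin is still at (165,213) and the tool is on its far side. Next I'll descend and push.

```bash
python3 steer.py '{"sx": [0, 0, 0, 0, 0], "sy": [0, 0, 0, 0, 0], "sz": [35, 70, 100, 110, 110], "twist": [0, 0, 0, 0, 0], "finger_gap": [0.6, 0.6, 0.6, 0.6, 0.6]}' 
python3 steer.py '{"sx": [-8, -18, -26, -34, -42], "sy": [0, 0, 0, 0, 0], "sz": [0, 0, 0, 0, 0], "twist": [0, 0, 0, 0, 0], "finger_gap": [0.6, 0.6, 0.6, 0.6, 0.6]}' 
python3 -c "
from h import *
tell(-184.4,-8,25,np.pi/2)"
```

```text
t: 15.17
eef_pos: [534.9, 379.9, 22.4]
tcp_rot: [-3.139, 0.003, 1.238]
ft_force: [1.1, 0.8, 0.8]
opening: 0.598
grip_force: 0.0
t: 15.58
eef_pos: [522.9, 340.9, 26.1]
tcp_rot: [3.139, -0.003, 1.24]
ft_force: [1.3, 5.2, 3.8]
opening: 0.6
grip_force: 2.6
t 15.58 dock [-174.5  299. ] z 26.1 relyaw 1.372 F [1.3 5.2 3.8] op 0.6 grip 2.6
  to go [-3.029e+02  5.110e+01  3.000e-01] turn -0.199
```

```bash
python3 steer.py '{"sx": [-8, -17, -26, -36, -46], "sy": [0.5, 1.5, 2.5, 4, 6], "sz": [0, 0, 0, 0, 0], "twist": [-0.02, -0.04, -0.06, -0.08, -0.1], "finger_gap": [0.6, 0.6, 0.6, 0.6, 0.6]}' 
python3 steer.py '{"sx": [-10, -20, -30, -40, -50], "sy": [1, 2, 4, 6, 8], "sz": [0, 0, 0, 0, 0], "twist": [-0.02, -0.04, -0.06, -0.08, -0.1], "finger_gap": [0.6, 0.6, 0.6, 0.6, 0.6]}' 
python3 -c "
from h import *
tell(-170,-8,25,np.pi/2)"
```

```text
t: 16.0
eef_pos: [513.1, 295.3, 25.6]
tcp_rot: [3.14, -0.002, 1.341]
ft_force: [0.3, 5.5, 4.8]
opening: 0.603
grip_force: 2.6
t: 16.42
eef_pos: [509.3, 244.6, 25.4]
tcp_rot: [3.14, -0.001, 1.44]
ft_force: [0.5, 4.4, 4.6]
opening: 0.599
grip_force: 2.4
t 16.42 dock [-175.4  201.8] z 25.4 relyaw 1.572 F [0.5 4.4 4.6] op 0.6 grip 2.4
  to go [-2.098e+02  5.000e+00  2.000e-01] turn 0.002
```

```bash
python3 steer.py '{"sx": [-13, -26, -39, -52, -65], "sy": [1, 1.5, 2, 3, 4], "sz": [0, 0, 0, 0, 0], "twist": [0, 0, 0, 0, 0], "finger_gap": [0.6, 0.6, 0.6, 0.6, 0.6]}' 
python3 steer.py '{"sx": [-13, -26, -39, -52, -65], "sy": [1, 1.5, 2, 3, 4], "sz": [0, 0, 0, 0, 0], "twist": [0, 0, 0, 0, 0], "finger_gap": [0.6, 0.6, 0.6, 0.6, 0.6]}' 
python3 steer.py '{"sx": [-13, -26, -38, -46, -51], "sy": [0, 0, 1, 1, 1], "sz": [0, 0, 0, 0, 0], "twist": [0, 0, 0, 0, 0], "finger_gap": [0.6, 0.6, 0.6, 0.6, 0.6]}'
python3 - <<'E'
from meas import *
tell(-165,-7,25,np.pi/2)
p,d=env.read_camera("top");  cv2.imwrite("pics/top4.png",p[:,:,::-1])
run(p,d,(270,180,340,250),None)
E
```

```text
t: 16.83
eef_pos: [504.8, 179.4, 25.3]
tcp_rot: [3.14, -0.001, 1.44]
ft_force: [0.6, 5.0, 4.8]
opening: 0.6
grip_force: 2.6
t: 17.25
eef_pos: [500.2, 114.4, 25.2]
tcp_rot: [3.14, -0.001, 1.44]
ft_force: [0.5, 4.5, 4.9]
opening: 0.598
grip_force: 2.6
t: 17.67
eef_pos: [494.5, 63.5, 24.8]
tcp_rot: [3.141, -0.0, 1.439]
ft_force: [1.3, 5.7, 4.8]
opening: 0.598
grip_force: 2.6
t 17.67 dock [-166.2   20.3] z 24.8 relyaw 1.571 F [1.3 5.7 4.8] op 0.6 grip 2.6
  to go [-27.3   1.2  -0.2] turn 0.0
tin [array([482.65, -18.32]), array([42.02, 91.59]), np.float64(83.97)]
```

```bash
python3 steer.py '{"sx": [-6, -13, -20, -25, -27], "sy": [0, 0, 0, 0, 0], "sz": [0, 0, 0, 0, 0], "twist": [0, 0, 0, 0, 0], "finger_gap": [0.6, 0.6, 0.6, 0.6, 0.6]}' 
python3 steer.py '{"sx": [0, 20, 45, 80, 110], "sy": [0, 0, 0, 0, 0], "sz": [0, 0, -20, -60, -100], "twist": [0, 0, 0, 0, 0], "finger_gap": [0.6, 0.6, 0.6, 0.6, 0.6]}' >/dev/null
python3 steer.py '{"sx": [20, 40, 40], "sy": [-25, -50, -50], "sz": [0, 0, 0], "twist": [0, 0, 0], "finger_gap": [0.6, 0.6, 0.6]}' >/dev/null
python3 - <<'E'
from meas import *
tell(-245,-65,130,0)
p,d=env.read_camera("top");  cv2.imwrite("pics/top4.png",p[:,:,::-1])
c,P,H,S,V=run(p,d,(260,170,350,260),None)
b=big((H<20)&(H>6)&(S>110)&(V>150)&(P[:,:,2]>65),(260,170,350,260)); q=dock(plane(c,b,80)); r=cv2.minAreaRect(q.astype(np.float32));print("tin dock",r,q.min(0),q.max(0))
E
```

```text
t: 18.13
eef_pos: [490.9, 37.3, 24.4]
tcp_rot: [3.141, 0.0, 1.44]
ft_force: [0.5, 5.6, 4.5]
opening: 0.599
grip_force: 2.6
t 18.8 dock [-220.5  134.1] z 108.8 relyaw 1.575 F [-0.2 -0.5  0.5] op 0.6 grip 0.0
  to go [-199.   -25.5  -21. ] turn 1.575
tin [array([482.47, -19.34]), array([91.76, 91.41]), np.float64(82.56)]
tin dock ((-167.2429656982422, -63.399009704589844), (91.40768432617188, 91.76036071777344), 0.125033438205719) [-213.02228754 -109.36743023] [-121.57126027  -17.47202054]
```

View pics/top4.png

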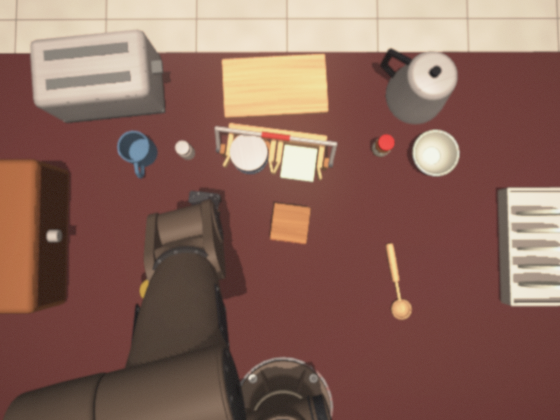

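The tin is at px (290,223), square to the dock (0.1°) and in line with its bay (y = -63.4). Next I'll get behind it and push it in.

```bash
python3 steer.py '{"sx": [0, -35, -70, -105, -140], "sy": [0, -5, -10, -15, -20], "sz": [-20, -21, -21, -21, -21], "twist": [0.12, 0.24, 0.36, 0.48, 0.6], "finger_gap": [0.6, 0.6, 0.6, 0.6, 0.6]}' >/dev/null
python3 steer.py '{"sx": [0, 0, 0, 0, 0], "sy": [0, 0, 0, 0, 0], "sz": [0, 0, 0, 0, 0], "twist": [0.12, 0.24, 0.36, 0.48, 0.6], "finger_gap": [0.6, 0.6, 0.6, 0.6, 0.6]}' >/dev/null
python3 steer.py '{"sx": [0, 0, 0, 0, 0], "sy": [0, 0, 0, 0, 0], "sz": [0, 0, 0, 0, 0], "twist": [0.12, 0.24, 0.36, 0.375, 0.375], "finger_gap": [0.6, 0.6, 0.6, 0.6, 0.6]}' >/dev/null
python3 -c "
from h import *
tell(-243,-64,25,0)"
```

```text
t 20.1 dock [-236.    -8.5] z 129.4 relyaw -0.001 F [-0.8  0.4  0.3] op 0.6 grip 0.0
  to go [ -6.9  55.5 104.4] turn -0.001
```

```bash
python3 steer.py '{"sx": [-7, -7, -7, -7, -7], "sy": [28, 55, 55.5, 55.5, 55.5], "sz": [0, 0, 40, 80, 104], "twist": [0, 0, 0, 0, 0], "finger_gap": [0.6, 0.6, 0.6, 0.6, 0.6]}' >/dev/null
python3 steer.py '{"sx": [0], "sy": [0], "sz": [0], "twist": [0], "finger_gap": [0.6]}'
python3 steer.py '{"sx": [8, 16, 24, 32, 42], "sy": [0, 0, 0, 0.5, 1], "sz": [0, 0, 0, 0, 0], "twist": [0, 0, 0, 0, 0], "finger_gap": [0.6, 0.6, 0.6, 0.6, 0.6]}'
python3 -c "
from h import *
tell(-58.6,-65,25,0)"
```

```text
t: 20.6
eef_pos: [405.3, -9.6, 22.3]
tcp_rot: [-3.141, 0.007, -0.132]
ft_force: [0.2, -0.4, 0.9]
opening: 0.601
grip_force: 0.0
t: 21.02
eef_pos: [448.9, -16.0, 26.8]
tcp_rot: [3.141, -0.0, -0.134]
ft_force: [-5.3, 1.8, 3.9]
opening: 0.6
grip_force: 2.6
t 21.02 dock [-201.   -64.5] z 26.8 relyaw -0.002 F [-5.3  1.8  3.9] op 0.6 grip 2.6
  to go [142.4   0.2   1.9] turn -0.002
```

```bash
python3 steer.py '{"sx": [11, 22, 33, 44, 55], "sy": [0.3, 0.6, 1, 1, 1], "sz": [0, 0, 0, 0, 0], "twist": [0, 0, 0, 0, 0], "finger_gap": [0.6, 0.6, 0.6, 0.6, 0.6]}' >/dev/null
python3 steer.py '{"sx": [8, 16, 24, 32, 40], "sy": [0, 0, 0, 0, 0], "sz": [0, 0, 0, 0, 0], "twist": [0, 0, 0, 0, 0], "finger_gap": [0.6, 0.6, 0.6, 0.6, 0.6]}'
python3 steer.py '{"sx": [7, 14, 21, 27, 33], "sy": [0, 0, 0, 0, 0], "sz": [0, 0, 0, 0, 0], "twist": [0, 0, 0, 0, 0], "finger_gap": [0.6, 0.6, 0.6, 0.6, 0.6]}'
python3 -c "
from h import *
tell(-58.6,-65,25,0)"
```

```text
t: 21.85
eef_pos: [542.8, -29.8, 26.3]
tcp_rot: [3.141, 0.0, -0.135]
ft_force: [-5.6, 0.7, 3.1]
opening: 0.599
grip_force: 2.5
t: 22.27
eef_pos: [575.5, -34.2, 26.0]
tcp_rot: [3.141, 0.0, -0.135]
ft_force: [-6.1, 1.3, 3.9]
opening: 0.596
grip_force: 2.6
t 22.27 dock [-73.1 -65.9] z 26.0 relyaw -0.003 F [-6.1  1.3  3.9] op 0.6 grip 2.6
  to go [14.5 -1.   1. ] turn -0.003
```

```bash
python3 steer.py '{"sx": [4, 8, 11, 14, 16], "sy": [0, 0, 0, 0, 0], "sz": [0, 0, 0, 0, 0], "twist": [0, 0, 0, 0, 0], "finger_gap": [0.6, 0.6, 0.6, 0.6, 0.6]}'
python3 steer.py '{"sx": [1, 2, 2], "sy": [0, 0, 0], "sz": [0, 0, 0], "twist": [0, 0, 0], "finger_gap": [0.6, 0.6, 0.6]}'
python3 -c "
from h import *
tell(-58.6,-65,25,0)"
```

```text
t: 22.68
eef_pos: [588.3, -35.9, 25.8]
tcp_rot: [-3.142, 0.007, -0.135]
ft_force: [-29.3, 2.4, 21.9]
opening: 0.599
grip_force: 14.1
t: 22.93
eef_pos: [588.1, -35.8, 25.8]
tcp_rot: [-3.141, 0.011, -0.135]
ft_force: [-30.6, 3.0, 21.4]
opening: 0.598
grip_force: 14.8
t 22.93 dock [-60.3 -65.9] z 25.8 relyaw -0.003 F [-30.6   3.   21.4] op 0.6 grip 14.8
  to go [ 1.7 -0.9  0.8] turn -0.003
```

```bash
python3 steer.py '{"sx": [-12, -40, -75, -100, -100], "sy": [0, 0, 0, 0, 20], "sz": [0, 0, 0, -40, -80], "twist": [0, 0, 0, 0, 0], "finger_gap": [0.6, 0.6, 0.6, 0.6, 0.6]}' >/dev/null
python3 steer.py '{"sx": [-30, -50, -50, -50, -50], "sy": [20, 60, 100, 100, 100], "sz": [-40, -65, -65, -65, -65], "twist": [-0.12, -0.24, -0.36, -0.48, -0.6], "finger_gap": [0.45, 0.45, 0.45, 0.45, 0.45]}' >/dev/null
python3 steer.py '{"sx": [0, 0, 0, 0, 0], "sy": [0, 0, 0, 0, 0], "sz": [0, 0, 0, 0, 0], "twist": [-0.12, -0.24, -0.36, -0.48, -0.6], "finger_gap": [0.45, 0.45, 0.45, 0.45, 0.45]}' >/dev/null
python3 - <<'E'
from meas import *
tell(-85,0,190,np.pi/2)
p,d=env.read_camera("top");  cv2.imwrite("pics/crop5.png",cv2.resize(p[110:200,200:350,::-1],None,fx=5,fy=5,interpolation=cv2.INTER_CUBIC))
c,P,H,S,V=run(p,d,None,None)
b=big((H<20)&(H>6)&(S>120)&(V>130)&(P[:,:,2]>72)&(P[:,:,2]<90),(275,135,330,200)); q=dock(plane(c,b,80)); print("tin dock",cv2.minAreaRect(q.astype(np.float32)),q.min(0),q.max(0))
for n,bx in dict(tin=(285,145,313,175),can=(235,143,262,165)).items():
    q=P[bx[1]:bx[3],bx[0]:bx[2]].reshape(-1,3);q=q[abs(q[:,2]-80)<8]; s=np.linalg.lstsq(np.c_[dock(q),np.ones(len(q))],q[:,2],rcond=None)[0]; print(n,len(q),"slope",s)
b=big((S<60)&(V>170)&(abs(P[:,:,2]-80)<7),(225,130,275,185));q=dock(plane(c,b,80));q=q[q[:,0]<0];A_=np.c_[2*q,np.ones(len(q))];s=np.linalg.lstsq(A_,(q**2).sum(1),rcond=None)[0];print("can",s[:2],np.sqrt(s[2]+s[0]**2+s[1]**2))
E
```

```text
t 24.18 dock [-204.5 -182.9] z 164.2 relyaw 1.194 F [ 0.4  0.2 -0.1] op 0.45 grip 0.0
  to go [214.1  43.9 -25.7] turn -0.377
tin dock ((-3.504314422607422, -65.91719055175781), (86.58078002929688, 91.77729797363281), 0.012614895589649677) [ -46.8026103  -111.81075516] [ 39.78022709 -20.02981725]
tin 833 slope [-1.59788962e-03 -3.98692287e-03  8.08211167e+01]
can 589 slope [-1.17065800e-02 -1.00840473e-03  8.09998960e+01]
can [-0.2255252 65.3107168] 46.52015434407094
```

View pics/crop5.png

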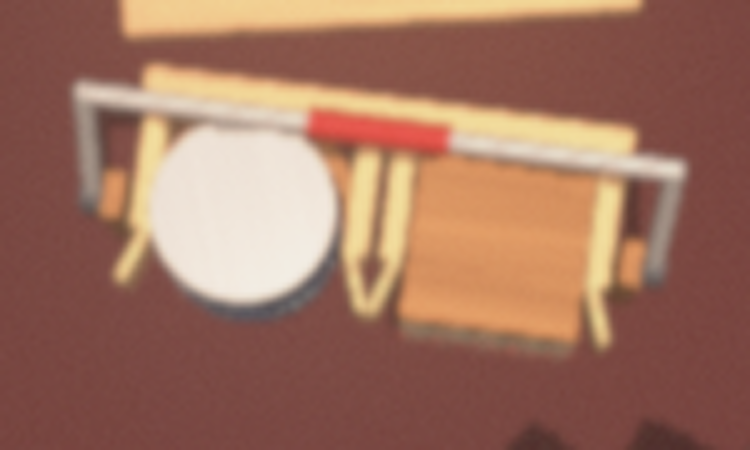

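Both are home: the canister at (-0.2, 65.3) and the tin square with its front edge at -46.8. Now for the rail.

```bash
python3 steer.py '{"sx": [0, 0, 0, 0, 0], "sy": [0, 0, 0, 0, 0], "sz": [-10, -20, -26, -26, -26], "twist": [-0.12, -0.24, -0.36, -0.377, -0.377], "finger_gap": [0.45, 0.45, 0.45, 0.45, 0.45]}' >/dev/null
python3 -c "
from h import *
tell(35.4,0,190,np.pi/2)"
```

```text
t 24.65 dock [-204.9 -182.7] z 190.1 relyaw 1.561 F [ 0.4 -0.  -0.2] op 0.45 grip 0.0
  to go [185.  238.5   0.4] turn -0.01
```

```bash
python3 steer.py '{"sx": [23, 46, 69, 93, 116], "sy": [30, 60, 90, 119, 149], "sz": [0, 0, 0, 0, 0], "twist": [-0.01, -0.01, -0.01, -0.01, -0.01], "finger_gap": [0.45, 0.45, 0.45, 0.45, 0.45]}' >/dev/null
python3 steer.py '{"sx": [23, 46, 69, 69, 69], "sy": [30, 60, 89, 89, 89], "sz": [0, 0, 0, 0, 0], "twist": [0, 0, 0, 0, 0], "finger_gap": [0.45, 0.45, 0.45, 0.45, 0.45]}' >/dev/null
python3 - <<'E'
from h import *
tell(35.4,0,121,np.pi/2)
p,d=env.read_camera('wrist'); c=cam('wrist')
hs=cv2.cvtColor(p,cv2.COLOR_RGB2HSV);H,S,V=[x.astype(int) for x in cv2.split(hs)]
b=big(((H<4)|(H>176))&(S>180)&(V>90),(225,140,325,262)); r=cv2.minAreaRect(b.astype(np.float32)); P=cloud(c,d); print('px',r)
m=np.zeros(d.shape,np.uint8); cv2.fillPoly(m,[b.astype(int)],1); zt=np.median(P[:,:,2][m>0]); print(zt,dock(plane(c,[r[0]],zt-5)))
E
```

```text
t 25.48 dock [33.4  3.2] z 188.0 relyaw 1.572 F [ 0.1 -0.1 -0.4] op 0.45 grip 0.0
  to go [-3.1  2.1 67. ] turn 0.002
px ((276.8902587890625, 224.98780822753906), (17.656469345092773, 72.32553100585938), 1.1457626819610596)
138.30717924669125 [[34.34555984  3.66178526]]
```

```bash
python3 steer.py '{"sx": [-3, -3, -3, -3, -3], "sy": [2, 2, 2, 2, 2], "sz": [35, 65, 75, 75, 75], "twist": [0, 0, 0, 0, 0], "finger_gap": [0.45, 0.45, 0.45, 0.45, 0.0]}' >/dev/null
python3 steer.py '{"sx": [0, 0, 0, 0, 0], "sy": [0, 0, 0, 0, 0], "sz": [0, 0, 0, 0, 0], "twist": [0, 0, 0, 0, 0], "finger_gap": [0.0, 0.0, 0.0, 0.0, 0.0]}'
python3 -c "
from h import *
tell(35.4,0,113,np.pi/2)
a=2.0
for b in np.arange(1.9,-.05,-.1): print(b.round(2), (85*(np.cos(a)-np.cos(b))).round(1), (-85*(np.sin(b)-np.sin(a))).round(1))
"
```

```text
t: 26.37
eef_pos: [691.6, 15.9, 116.1]
tcp_rot: [3.14, -0.0, 1.443]
ft_force: [-0.3, -0.2, 5.0]
opening: 0.159
grip_force: 30.0
t 26.37 dock [35.4 -0.9] z 116.1 relyaw 1.575 F [-0.3 -0.2  5. ] op 0.16 grip 30.0
  to go [ 0.9 -0.   3.1] turn 0.004
1.9 -7.9 -3.1
1.8 -16.1 -5.5
1.7 -24.4 -7.0
1.6 -32.9 -7.7
1.5 -41.4 -7.5
1.4 -49.8 -6.5
1.3 -58.1 -4.6
1.2 -66.2 -1.9
1.1 -73.9 1.5
1.0 -81.3 5.8
0.9 -88.2 10.7
0.8 -94.6 16.3
0.7 -100.4 22.5
0.6 -105.5 29.3
0.5 -110.0 36.5
0.4 -113.7 44.2
0.3 -116.6 52.2
0.2 -118.7 60.4
0.1 -119.9 68.8
-0.0 -120.4 77.3
```

```bash
python3 steer.py '{"sx": [0, 0, 0, 0, 0], "sy": [-8, -16, -24.5, -33, -41.5], "sz": [-3, -5.5, -7, -8, -7.5], "twist": [0, 0, 0, 0, 0], "finger_gap": [0, 0, 0, 0, 0]}'
python3 steer.py '{"sx": [0, 0, 0, 0, 0], "sy": [-8.5, -16.5, -24.5, -32.5, -40], "sz": [1, 3, 5.5, 9, 13.5], "twist": [0, 0, 0, 0, 0], "finger_gap": [0, 0, 0, 0, 0]}'
python3 -c "
from h import *
tell(-85*np.cos(1.),0,36+85*np.sin(1.),np.pi/2)"
```

```text
t: 26.78
eef_pos: [652.6, 21.4, 125.1]
tcp_rot: [3.133, -0.001, 1.443]
ft_force: [7.1, 1.8, 6.6]
opening: 0.161
grip_force: 30.0
t: 27.2
eef_pos: [611.8, 26.8, 110.6]
tcp_rot: [3.136, -0.001, 1.443]
ft_force: [6.0, 3.3, 2.6]
opening: 0.16
grip_force: 30.0
t 27.2 dock [-45.1  -0.7] z 110.6 relyaw 1.575 F [6.  3.3 2.6] op 0.16 grip 30.0
  to go [ 0.7 -0.8  3.1] turn 0.004
```

```bash
python3 steer.py '{"sx": [0, 0, 0, 0, 0], "sy": [-7, -13.5, -19, -24, -28.5], "sz": [5, 10.5, 17, 23.5, 31], "twist": [0, 0, 0, 0, 0], "finger_gap": [0, 0, 0, 0, 0]}'
python3 steer.py '{"sx": [0, 0, 0, 0, 0], "sy": [-3.5, -6.5, -8.5, -10, -10.5], "sz": [7.5, 15.5, 24, 32, 38], "twist": [0, 0, 0, 0, 0], "finger_gap": [0, 0, 0, 0, 0]}'
python3 steer.py '{"sx": [0, 0, 0], "sy": [0, 0, 0], "sz": [2, 4, 5], "twist": [0, 0, 0], "finger_gap": [0, 0, 0]}'
python3 -c "
from h import *
tell(-85,0,36,np.pi/2)"
```

```text
t: 27.62
eef_pos: [582.9, 30.6, 79.0]
tcp_rot: [3.138, -0.001, 1.443]
ft_force: [2.8, 5.6, 6.3]
opening: 0.162
grip_force: 30.0
t: 28.03
eef_pos: [570.8, 32.2, 39.9]
tcp_rot: [-3.141, -0.001, 1.443]
ft_force: [-4.8, 7.6, 5.7]
opening: 0.159
grip_force: 30.0
t: 28.28
eef_pos: [570.4, 32.3, 34.9]
tcp_rot: [-3.139, -0.001, 1.443]
ft_force: [-6.5, 7.5, 5.4]
opening: 0.157
grip_force: 30.0
t 28.28 dock [-86.8  -0.7] z 34.9 relyaw 1.575 F [-6.5  7.5  5.4] op 0.16 grip 30.0
  to go [ 0.7  1.8 -1.1] turn 0.004
```

```bash
python3 steer.py '{"sx": [0, 0, 0], "sy": [2, 2, 2], "sz": [2, 4, 4], "twist": [0, 0, 0], "finger_gap": [0, 0, 0]}'
python3 steer.py '{"sx": [0, 0], "sy": [0, 0], "sz": [3, 3], "twist": [0, 0], "finger_gap": [0, 0]}'
python3 - <<'E'
from h import *
p,d=env.read_camera('scene'); c=cam('scene')
cv2.imwrite('pics/s2.png',cv2.resize(p[180:290,210:370,::-1],None,fx=4.5,fy=4.5,interpolation=cv2.INTER_CUBIC))
E
```

```text
t: 28.53
eef_pos: [570.3, 32.3, 30.1]
tcp_rot: [-3.134, -0.0, 1.443]
ft_force: [-11.1, 8.6, -0.2]
opening: 0.163
grip_force: 30.0
t: 28.7
eef_pos: [570.3, 32.1, 28.8]
tcp_rot: [-3.135, -0.0, 1.444]
ft_force: [-17.0, 7.4, 21.4]
opening: 0.161
grip_force: 30.0
```

View pics/s2.png

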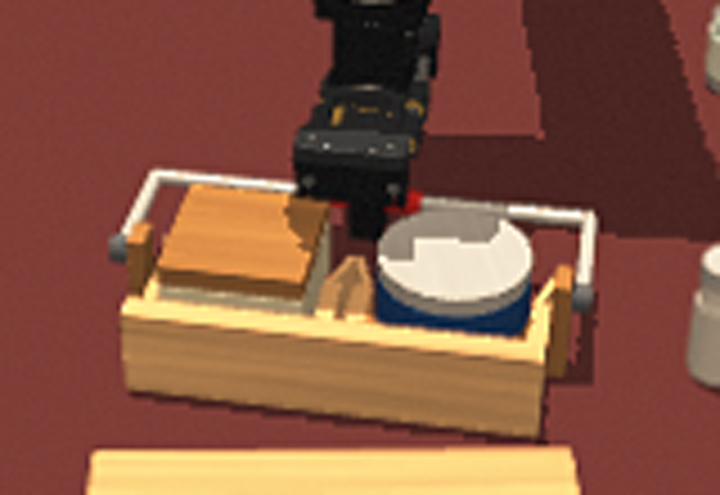

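The bar looks down, and the force rose to 21 N against the stop. I'll release and measure its height.

```bash
python3 steer.py '{"sx": [0, 0, 0, 0, 0], "sy": [0, 0, 0, 0, 0], "sz": [-3, -3, -3, -30, -65], "twist": [0, 0, 0, 0, 0], "finger_gap": [0.35, 0.35, 0.35, 0.35, 0.35]}' >/dev/null
python3 steer.py '{"sx": [0, 0, 0], "sy": [0, 0, 0], "sz": [-35, -65, -65], "twist": [0, 0, 0], "finger_gap": [0.45, 0.45, 0.45]}' >/dev/null
python3 - <<'E'
from h import *
tell(-85,0,55,np.pi/2)
p,d=env.read_camera('wrist'); c=cam('wrist')
hs=cv2.cvtColor(p,cv2.COLOR_RGB2HSV);H,S,V=[x.astype(int) for x in cv2.split(hs)]
b=big(((H<4)|(H>176))&(S>180)&(V>70),(235,140,315,262)); r=cv2.minAreaRect(b.astype(np.float32)); P=cloud(c,d); print('px',r)
u,v=[int(k) for k in r[0]]; print("sleeve top z",np.median(P[v-20:v+20,u-3:u+4,2]),"counter",np.median(P[150:220,120:180,2]),dock(plane(c,[r[0]],57)))
E
```

```text
t 29.42 dock [-81.1  -1.4] z 163.5 relyaw 1.575 F [ 1.7 -0.   0.6] op 0.44 grip 0.0
  to go [  1.4  -4.9 108.5] turn 0.004
px ((267.5, 208.0), (72.0, 17.0), 90.0)
sleeve top z 59.75908465491946 counter -2.904972228481512 [[-88.16698408   0.76311281]]
```

```bash
python3 steer.py '{"sx": [1, 1, 1, 1, 1], "sy": [-5, -5, -5, -5, -5], "sz": [30, 60, 85, 92, 92], "twist": [0, 0, 0, 0, 0], "finger_gap": [0, 0, 0, 0, 0]}'
python3 steer.py '{"sx": [0, 0, 0, 0, 0], "sy": [0, 0, 0, 0, 0], "sz": [3, 6, 8, 10, 10], "twist": [0, 0, 0, 0, 0], "finger_gap": [0, 0, 0, 0, 0]}'
```

```text
t: 29.88
eef_pos: [567.7, 32.6, 63.5]
tcp_rot: [-3.137, 0.0, 1.443]
ft_force: [0.0, 0.3, 0.3]
opening: 0.157
grip_force: 0.0
t: 30.3
eef_pos: [570.5, 32.5, 62.0]
tcp_rot: [3.135, -0.0, 1.444]
ft_force: [-15.0, 0.3, 55.2]
opening: 0.023
grip_force: 32.4
```

The bar is on its stop: the sleeve top is at 62–63 mm under load. I'll lift off and do a last check.

```bash
python3 steer.py '{"sx": [0, 0, 0, 0, 0], "sy": [0, 0, 0, 0, 0], "sz": [-10, -40, -80, -115, -130], "twist": [0, 0, 0, 0, 0], "finger_gap": [0, 0, 0, 0, 0]}' >/dev/null
python3 steer.py '{"sx": [-35, -70, -110, -150, -190], "sy": [-15, -30, -45, -60, -75], "sz": [0, 0, 0, 0, 0], "twist": [0, 0, 0, 0, 0], "finger_gap": [0.2, 0.2, 0.2, 0.2, 0.2]}' >/dev/null
python3 steer.py '{"sx": [-35, -70, -105, -105], "sy": [-5, -5, -5, -5], "sz": [0, 0, 0, 0], "twist": [0, 0, 0, 0], "finger_gap": [0.2, 0.2, 0.2, 0.2]}' >/dev/null
python3 - <<'E'
from meas import *
tell(-85,0,63,np.pi/2)
p,d=env.read_camera("top"); c,P,H,S,V=run(p,d,None,None); cv2.imwrite("pics/fin.png",p[:,:,::-1])
b=big((H<20)&(H>6)&(S>120)&(V>130)&(P[:,:,2]>72)&(P[:,:,2]<90),(275,135,330,200)); q=dock(plane(c,b,80)); print("tin",cv2.minAreaRect(q.astype(np.float32)))
b=big((S<60)&(V>170)&(abs(P[:,:,2]-80)<7),(225,130,275,185));q=dock(plane(c,b,80)); print("can",cv2.fitEllipse(q.astype(np.float32)))
r=big(((H<8)|(H>172))&(S>140)&(V>110),(245,175,295,197)); print("sleeve",dock(plane(c,[cv2.minAreaRect(r.astype(np.float32))[0]],55)))
E
```

```text
t 31.47 dock [-165.6 -298.1] z 187.4 relyaw 1.572 F [-0.3  0.1 -0.1] op 0.2 grip 0.0
  to go [298.4  80.5 123.9] turn 0.001
tin ((-0.4045600891113281, -65.9900894165039), (91.84693908691406, 93.08695220947266), 89.76766204833984)
can ((-0.5724012851715088, 65.79813385009766), (92.10343170166016, 93.29402160644531), 135.53054809570312)
sleeve [[-85.35903067   0.23818531]]
```

View pics/fin.png

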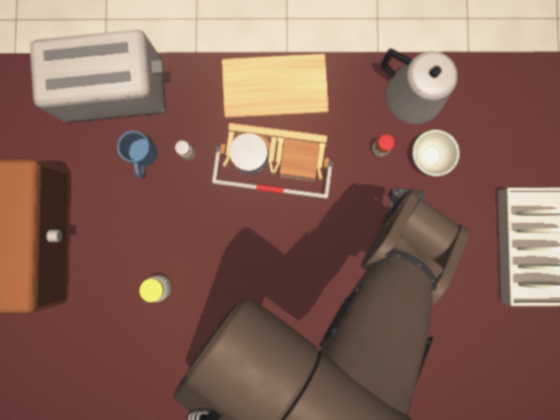

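The canister (250,152) and the tin (299,159) are home, the rail is down at (270,189), and the mug, salt, spice, bowl and jam jars haven't moved. The arm hides the spoon in this view.

```bash
python3 -c "
from cell import env
print(env.job_done())"
```

```text
the job is handed in; nothing more can be done
None
```

The job is handed in at about 31.5 s: the canister and the tin are home in their bays (within about 1 mm by the camera), the rail is fully down on its stop, and the other things are where they were, though the arm hid the spoon in the last picture.

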